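# Shut the purge line in the gas valve box

## Robot

A 6-joint arm with a two-finger parallel gripper is mounted at the origin on a cart in front of the work surface, level with it; the furniture and walls round the work are solid. World frame = base frame: x ahead of the robot, y to its left, z up, the work surface at z = 0. Lengths are in m, angles in rad, forces in N, time in s.
With the tool pointing down it reaches from about 0.275 to 0.85 m from the base axis. Payload 5.2 kg.
Tool frame: the origin (TCP) lies between the finger pads; the fingertips stand 17 mm ahead of it and the grasp point (between the pads) lies 2 mm behind it (robot.tcp_to_tips is the distance from the TCP to the fingertips, in m); z points along the fingers, y is the line along which they close (so a half turn about z gives the same grasp; the last joint's range is limited). The gripper opens to 85 mm and grips with 20 to 120 N. Pads are 22 mm wide; open, the fingers measure 114 mm over their backs; the gripper's body (76 mm by 85 mm) begins 54 mm behind the grasp point. The pads swing forward as they close: fully open they stand 13 mm farther back than shut.
Start: joints at [-1.547, 0.259, 1.535, -0, 1.348, -0.203], TCP at [0.124, -0.536, 0.248] pointing down, gripper open.
Joint ranges: [-3.14, 3.14], [-0.91, 2.08], [0.19, 2.58], [-1.22, 4.36], [0.22, 2.71], [-3.12, 3.12]. Speed limits (rad/s): [2.57, 2.57, 3.14, 3.14, 3.14, 3.14].

## Interface

Orientations are given as a 3x3 rotation matrix whose columns are the frame's x, y, z axes.
In Python, from rig import robot gives the robot as it stands.
- The arm moves only by the tool apply_moves, never from a script. Its argument "plan" is a list of rows, each a list of 2 entries, a list of its own where there are three numbers: the shift along the tool's x, y, z scaled (see below), then the turn, a rotation vector about the tool's x, y, z scaled (see below). A call has 1 to 12 rows; each row is the pose to reach, as a shift and turn from the pose commanded when the call began, along the tool's axes at that moment, turning the shorter way round; what a row does not reach only later rows make up. The controller multiplies each number of a shift by 15 cm and each number of a turn by 180 degrees. A row lasts 1/8 s, in which the tool goes at most 62.5 mm and 10.7 degrees, less where a joint would pass 70% of its speed; a pose out of reach is approached as far as the arm can. A call with a number of a shift or a turn outside -1 to 1 is refused whole. A call with a gripper value outside its range is refused whole. "gripper" is the closure, from 0 (fully open) to 1 (shut), set as the call begins (left out, the last holds). The fingers move at their own pace and stop on an object; "force" is the grip in N (left out, the last holds). Time passes only in rows, so rows that repeat a pose let the fingers close. It gives the time, the measured TCP pose, the force, the opening and the grip force at its end, in the units of the state.
- robot.read_state(): the state, without advancing time (a new reading comes with each control period).
- robot.grab_frame(name): name is "scene" or "top"; returns the picture (400x640x3 uint8, red, green, blue); there is no depth.
- robot.camera_model(name): a dict with "camera_matrix" (3x3 intrinsics, pixels), "R" (3x3) and "t" (3): a world point X has camera coordinates R X + t. Camera axes: x right, y down, z forward; pixel columns grow to the right and rows downward; lengths in m; the calibration is good to about 2 mm. A picture is of the moment at which its call begins. camera_model takes no time and is no camera call.
- robot.sign_off(): hands the job in; it is judged then, once.
The state is a dict: "time_s": time; "joint_positions": joint angles; "qd": joint speeds; "tau": joint torques, N m; "position": TCP position; "eef_rot": TCP orientation; "contact_force": force on the tool from outside, world axes, zero at the start; "torque": the same for the moment, N m; "width": finger opening in m; "grasp_force": force on a finger pad.
Only numpy, scipy, OpenCV 4.12 (cv2) and the standard library are available. Lean on these libraries where they do the work, as an engineer would, in place of code of your own. Each camera call takes 0.05 s, during which the arm holds its last target. There are 200 camera calls.

## Task

Back-purging is finished, but welding goes on: push the spatter cover of the gas valve box all the way back by its lip, push the lever with the round tag on it a quarter turn clockwise (seen from above) until it is fully shut across its pipe, then push the cover fully forward over the valves again. Only push, with the fingertips or the outside of the fingers: never take the cover's lip or a lever between the fingers. Leave the untagged lever and the things standing about as they are.

Things in the scene. Friction and masses are not known exactly. Their poses are not given: they have to be found in the camera images.
- valve_box: Grey sheet-metal gas valve box fixed on the table, 212 mm deep (x), 220 mm wide (y), walls 80 mm high, 4 mm thick. Origin: centre of its underside, on the table. x points from its front (robot side; two hose tails stick out 18 mm) to its back, y to its left. Front half, x = -102 to +2 mm: valve compartment under the cover. Back half: closed deck. Side guide rails: top z = 89 mm, 198 mm apart.
- cover_lip (a point): Centre of the upturned lip along the front edge of the sliding steel cover (104 x 210 mm, top face at z = 84 mm); axes as the box. The lip is 3 mm thick (5 mm at its rolled top edge), 186 mm wide along y, and reaches from 9 mm below this point (cover's top face) to 10 mm above it. With the cover fully forward it is over the front wall, at x = -101 mm in the box.
- cover (a joint): Slide of the cover along the box's +x, m: 0 = fully forward over the valves, 0.098 = fully back on its stops, on the deck. About 2.5 N of friction; it stays where it is left. Starts at 0 to 0.012.
- purge_stem (a point): On the stem axis of the tagged lever's valve, at the lever's underside (z = 63 mm); axes as the box. The two stems are at x = -28 mm, y = +38 and -42 mm in the box; which of them has the tag varies. Pipes run along x; all below the levers is lower than z = 63 mm, the compartment's floor at z = 3 mm.
- purge_handle (a point): Point in the tagged lever's grip, 45 mm from the stem axis, half-way up (z = 68.5 mm); turns with the lever, its x axis points to the stem. Black grip 13 mm wide, z = 63 to 74 mm, 22 to 60 mm from the stem. Tag: plain round metal disc, 25 mm across, 2 mm thick, flat on top of the grip, centred 47.5 mm from the stem.
- purge_lever (a joint): Angle of the tagged lever, rad: 0 = open, along the pipe, pointing to the box's front (-x); grows clockwise seen from above; pi/2 = shut, on its stop, pointing to the box's left (+y). Turns with about 0.12 N m (3 N at the grip) and stays where it is left. Starts at 0 to 0.25.
- torch_handle (a point): The same point in the grip of the other lever, of the same form and size but with no tag. To be left alone.
- torch_lever (a joint): Angle of the untagged lever, rad, counted in the same way; starts at 0 to 0.2.
- dropout_0: Small milled plate lying loose in front of the box, 44 x 80 x 8 mm; origin at the centre of its underside. Leave alone.
- magnet_0: Arrow-shaped welding magnet lying loose to the left of the box, 50 x 100 x 16 mm; origin at the centre of its underside. Leave alone.
- led_lamp: Small black work lamp standing loose at the left, 32 x 66 x 42 mm; origin at the centre of its underside. Leave alone.
- tube_block: Split tube block standing loose to the left of the box, 60 x 60 x 50 mm; origin at the centre of its underside. Leave alone.

How it is judged:
By the outcome, as a careful person would: the job done as asked, in the order asked, and still so for the second after the job is handed in, with the robot touching nothing.
It also fails if it takes over 61 s, if anything falls off the work surface, if the arm or the gripper's body presses on something with over 40 N, if the wrist force passes 120 N, or if a joint passes its speed limit or range.

## Working session

There is one attempt and no reset: what is moved stays moved. The work goes in short steps, Python scripts to look and compute and a tool call to move; the robot and the scene stay as the last step left them, time stands still between calls to the robot, and variables do not carry over. Pictures are saved under pics/ and viewed, at most 10 in all, crops included, and the job is handed in when it is done.

Besides the shell and the picture viewer there is one more tool, called as name([rows], argument=value, ...), one row to a line, values as JSON. apply_moves: Moves the arm, as the interface text tells. Its arguments: {"type":"object","properties":{"plan":{"type":"array"},"gripper":{"type":"number"},"force":{"type":"number"}},"required":["plan"]}

```bash
mkdir -p pics; python3 - <<'E'
from rig import robot
import cv2,numpy as np
for n in("scene","top"):
    f=robot.grab_frame(n); cv2.imwrite(f"pics/{n}0.png",f[:,:,::-1])
    m=robot.camera_model(n); print(n,m)
s=robot.read_state();print(s['position'],s['eef_rot'],s['time_s'],s['contact_force'])
E
```

```text
scene {'camera_matrix': array([[448.16607629,   0.        , 316.07505535],
       [  0.        , 448.16607629, 201.30587007],
       [  0.        ,   0.        ,   1.        ]]), 'R': array([[ 0.51582849, -0.85658905,  0.01327282],
       [-0.40943618, -0.26010791, -0.87447464],
       [ 0.75251777,  0.44564456, -0.48488962]]), 't': array([-0.31223469,  0.26155817,  0.65775985])}
top {'camera_matrix': array([[482.42093172,   0.        , 318.77073659],
       [  0.        , 482.42093172, 201.68069802],
       [  0.        ,   0.        ,   1.        ]]), 'R': array([[-0.02618845, -0.99953439, -0.01565764],
       [-0.99716091,  0.02722603, -0.07020589],
       [ 0.07059949,  0.0137746 , -0.99740963]]), 't': array([-0.05134602,  0.47998471,  1.39896817])}
[ 0.12369682 -0.53544248  0.24755516] [[ 9.74388353e-01  2.24871825e-01 -1.12510510e-05]
 [ 2.24871530e-01 -9.74386991e-01  1.66932596e-03]
 [ 3.64421499e-04 -1.62910182e-03 -9.99998607e-01]] 0.1 [-0.30676834  0.0046068   0.65149915]
```

View pics/scene0.png

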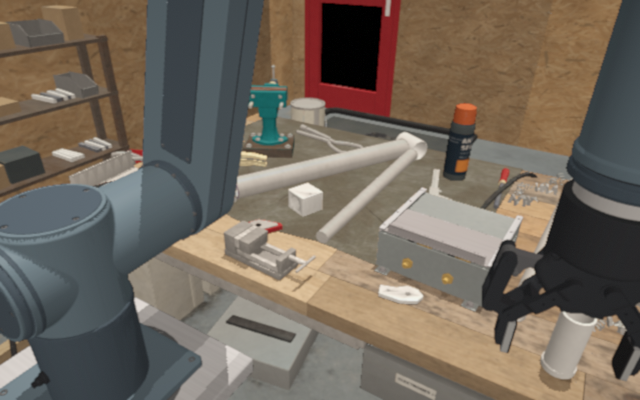

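View pics/top0.png

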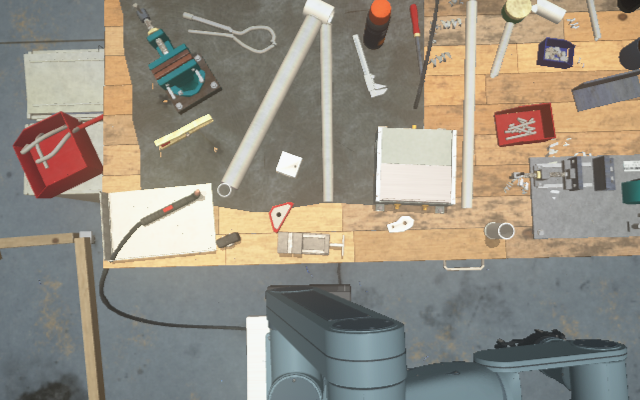

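The box is in the top view at about (376–457, 126–208), with its front towards the robot. The cover (pinkish) is at its front, and the plate is at (400,223). Next I'll zoom in.

```bash
python3 - <<'E'
import cv2,numpy as np
f=cv2.imread("pics/top0.png"); a=cv2.resize(f[116:220,362:472],None,fx=5.5,fy=5.5,interpolation=cv2.INTER_CUBIC)
cv2.imwrite("pics/topc.png",a)
f=cv2.imread("pics/scene0.png"); a=cv2.resize(f[180:310,365:530],None,fx=4.5,fy=4.5,interpolation=cv2.INTER_CUBIC)
cv2.imwrite("pics/scenec.png",a)
E
```

```text
(no output)
```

View pics/topc.png

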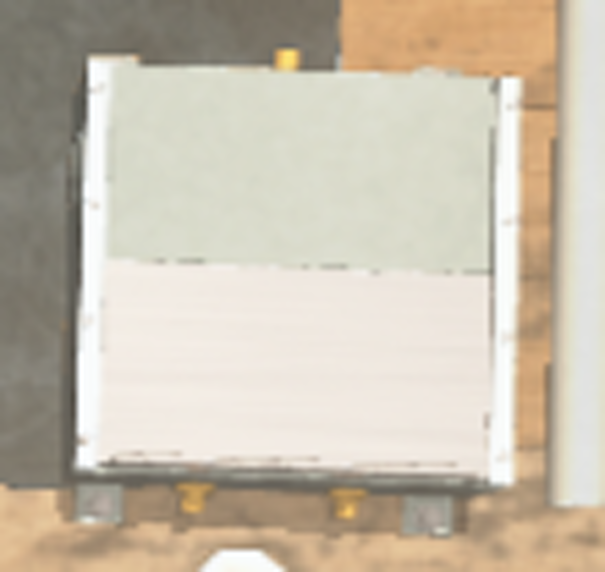

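View pics/scenec.png

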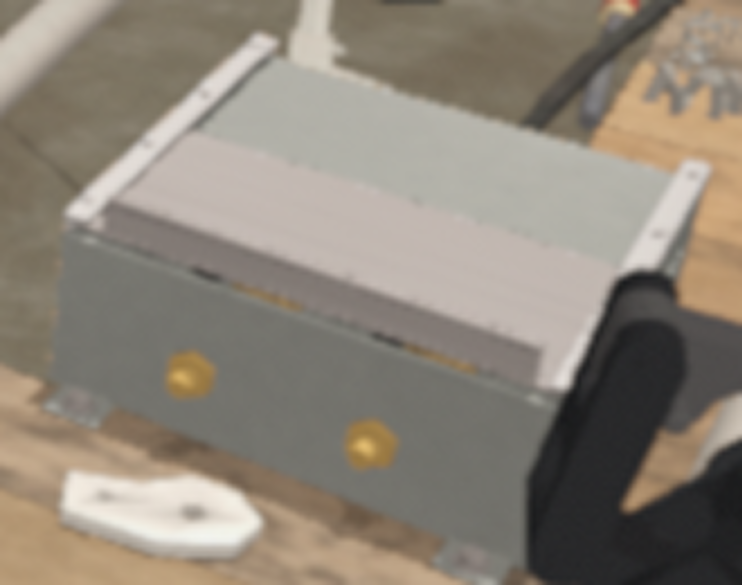

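The crop shows the rails' outer corners at (75,470), (90,57), (522,78), (514,485) in crop pixels. The lip line runs at about y≈463 and the cover's back edge from (105,260) to (490,271).

```bash
cat > h.py <<'E'
import numpy as np, cv2
from rig import robot
def px2w(cam,uv,z):
    m=robot.camera_model(cam);K=m['camera_matrix'];R=m['R'];t=m['t']
    d=R.T@np.linalg.inv(K)@np.array([uv[0],uv[1],1.]);c=-R.T@t
    return c+d*(z-c[2])/d[2]
def w2px(cam,X):
    m=robot.camera_model(cam);p=m['camera_matrix']@(m['R']@np.array(X)+m['t']);return p[:2]/p[2]
E
python3 - <<'E'
from h import *
T=lambda u,v:((u+.5)/5.5-.5+362,(v+.5)/5.5-.5+116)
S=lambda u,v:((u+.5)/4.5-.5+365,(v+.5)/4.5-.5+180)
for n,p,z in[("FL",(75,470),.089),("BL",(90,57),.089),("BR",(522,78),.089),("FR",(514,485),.089),("coverBL",(105,260),.084),("coverBR",(490,271),.084),("lipL",(108,457),.094),("lipR",(470,467),.094)]:
    print("top",n,px2w("top",T(*p),z).round(4))
for n,p,z in[("FL",(68,215),.089),("BL",(258,35),.089),("BR",(708,165),.089),("lipL",(106,205),.094),("lipR",(540,348),.094)]:
    print("sc",n,px2w("scene",S(*p),z).round(4))
for n,uv,z in [("plate",(400,223),.008)]: print(n,px2w("top",uv,z))
E
```

```text
top FL [ 0.4708 -0.222   0.089 ]
top BL [ 0.6819 -0.237   0.089 ]
top BR [ 0.6646 -0.456   0.089 ]
top FR [ 0.4572 -0.4424  0.089 ]
top coverBL [ 0.578  -0.2415  0.084 ]
top coverBR [ 0.5668 -0.4366  0.084 ]
top lipL [ 0.4766 -0.2383  0.094 ]
top lipR [ 0.4665 -0.4195  0.094 ]
sc FL [ 0.4683 -0.2248  0.089 ]
sc BL [ 0.6763 -0.2366  0.089 ]
sc BR [ 0.6622 -0.4529  0.089 ]
sc lipL [ 0.477  -0.2383  0.094 ]
sc lipR [ 0.47   -0.4216  0.094 ]
plate [ 0.40983228 -0.30073101  0.008     ]
```

```bash
cat >> h.py <<'E'
from scipy.spatial.transform import Rotation as Ro
C=np.array([.567,-.339]);YAW=-.066
def b2w(x,y): c,s=np.cos(YAW),np.sin(YAW);return C+np.array([c*x-s*y,s*x+c*y])
def w2b(X): c,s=np.cos(YAW),np.sin(YAW);d=np.array(X[:2])-C;return np.array([c*d[0]+s*d[1],-s*d[0]+c*d[1]])
def rows(targets):
    """targets: (box x, box y, TCP z, yaw of tool x in box)"""
    s=robot.read_state();p=s['position'];E=np.array(s['eef_rot'])
    print("t",s['time_s'],"box",w2b(p).round(4),"z",round(p[2],4),"F",np.round(s['contact_force'],1))
    for x,y,z,a in targets:
        a+=YAW;G=np.array([[np.cos(a),np.sin(a),0],[np.sin(a),-np.cos(a),0],[0,0,-1]])
        print((E.T@(np.r_[b2w(x,y),z]-p)/.15).round(3),(Ro.from_matrix(E.T@G).as_rotvec()/np.pi).round(4))
E
python3 - <<'E'
from h import *
for p in [(108,457),(470,467)]:
    print(w2b(px2w("top",((p[0]+.5)/5.5+361.5,(p[1]+.5)/5.5+115.5),.103)))
rows([(-.135,0,.248,0),(-.135,0,.15,0),(-.135,0,.107,0)])
E
```

```text
[-0.09761971  0.09549422]
[-0.09566437 -0.08473443]
t 0.1 box [-0.4294 -0.2253] z 0.2476 F [-0.3  0.   0.7]
[ 2.312e+00 -8.710e-01 -1.000e-03] [-0.0005 -0.      0.0932]
[ 2.312 -0.87   0.653] [-0.0005 -0.      0.0932]
[ 2.312 -0.87   0.939] [-0.0005 -0.      0.0932]
```

apply_moves([
  [[0.38,-0.14,0],[0,0,0.03]],
  [[0.76,-0.29,0],[0,0,0.06]],
  [[1,-0.38,0],[0,0,0.0932]],
  [[1,-0.38,0],[0,0,0.0932]],
], gripper=1, force=40)

```text
time_s: 0.6
position: [0.2589, -0.4447, 0.2481]
eef_rot: [[0.998, -0.062, 0.0], [-0.062, -0.998, 0.001], [0.0, -0.001, -1.0]]
contact_force: [-0.4, 0.2, 0.5]
width: 0.0122
grasp_force: 0.0
```

```bash
python3 -c "
from h import *
rows([(-.135,0,.15,0),(-.135,0,.107,0)])"
```

```text
t 0.6 box [-0.3004 -0.1258] z 0.2481 F [-0.4  0.2  0.5]
[ 1.106 -0.834  0.655] [-0.0003 -0.      0.0012]
[ 1.106 -0.834  0.942] [-0.0003 -0.      0.0012]
```

apply_moves([
  [[0.33,-0.25,0.1],[0,0,0]],
  [[0.66,-0.5,0.2],[0,0,0]],
  [[1,-0.834,0.4],[0,0,0]],
  [[1,-0.834,0.7],[0,0,0]],
  [[1,-0.834,0.94],[0,0,0]],
  [[1,-0.834,0.94],[0,0,0]],
  [[1,-0.834,0.94],[0,0,0]],
])

```text
time_s: 1.48
position: [0.415, -0.3332, 0.1084]
eef_rot: [[0.998, -0.067, 0.001], [-0.067, -0.998, -0.001], [0.001, 0.001, -1.0]]
contact_force: [0.9, -0.7, 0.2]
width: -0.0003
grasp_force: 0.0
```

```bash
python3 - <<'E'
from h import *
rows([(-.125,0,.106,0),(-.013,0,.106,0)])
a=robot.grab_frame("scene")[130:330,330:540,::-1];cv2.imwrite("pics/s1.png",cv2.resize(a,None,fx=2.8,fy=2.8,interpolation=cv2.INTER_CUBIC))
E
```

```text
t 1.475 box [-0.152  -0.0042] z 0.1084 F [ 0.9 -0.7  0.2]
[ 0.18  -0.028  0.016] [ 0.0004 -0.0003 -0.0002]
[ 0.927 -0.029  0.017] [ 0.0004 -0.0003 -0.0002]
```

View pics/s1.png

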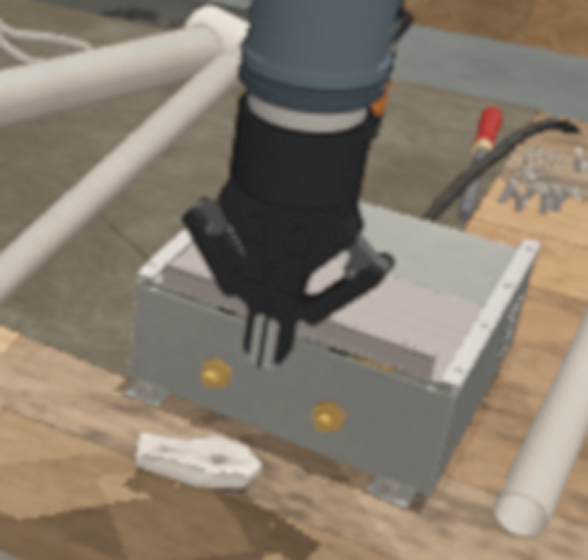

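The closed fingers stand in front of the lip, with the tips just above the front wall. The linkage is wide, but it starts well above the tips. Next I push the cover back.

apply_moves([
  [[0.1,-0.03,0.016],[0,0,0]],
  [[0.2,-0.03,0.016],[0,0,0]],
  [[0.28,-0.03,0.016],[0,0,0]],
  [[0.38,-0.03,0.016],[0,0,0]],
  [[0.48,-0.03,0.016],[0,0,0]],
  [[0.58,-0.03,0.016],[0,0,0]],
  [[0.68,-0.03,0.016],[0,0,0]],
  [[0.76,-0.03,0.016],[0,0,0]],
  [[0.82,-0.03,0.016],[0,0,0]],
  [[0.86,-0.03,0.016],[0,0,0]],
  [[0.88,-0.03,0.016],[0,0,0]],
  [[0.88,-0.03,0.016],[0,0,0]],
])

```text
time_s: 3.02
position: [0.5474, -0.3359, 0.1048]
eef_rot: [[0.998, -0.066, 0.001], [-0.066, -0.998, 0.0], [0.001, -0.0, -1.0]]
contact_force: [0.1, 0.1, -0.6]
width: -0.0004
grasp_force: 0.0
```

```bash
python3 - <<'E'
from h import *
rows([(-.013,0,.106,0)])
E
```

```text
t 3.025 box [-0.0198  0.0018] z 0.1048 F [ 0.1  0.1 -0.6]
[ 0.045  0.012 -0.008] [-0.     -0.0002 -0.    ]
```

apply_moves([
  [[0.02,0,0],[0,0,0]],
  [[0.035,0,0],[0,0,0]],
  [[0.05,0,0],[0,0,0]],
  [[0.06,0,0],[0,0,0]],
])

```text
time_s: 3.52
position: [0.5546, -0.3363, 0.1047]
eef_rot: [[0.998, -0.066, -0.003], [-0.066, -0.998, 0.001], [-0.003, -0.001, -1.0]]
contact_force: [-10.1, 0.4, 4.7]
width: -0.0001
grasp_force: 5.0
```

apply_moves([
  [[0.01,0,0],[0,0,0]],
  [[0.02,0,0],[0,0,0]],
])

```text
time_s: 3.78
position: [0.5549, -0.3363, 0.1047]
eef_rot: [[0.998, -0.066, -0.009], [-0.066, -0.998, 0.002], [-0.009, -0.001, -1.0]]
contact_force: [-19.5, 0.8, 9.7]
width: 0.0001
grasp_force: 9.6
```

```bash
python3 - <<'E'
from h import *
rows([(-.05,0,.106,0),(-.06,0,.2,0)])
E
```

```text
t 3.775 box [-0.0123  0.0019] z 0.1047 F [-19.5   0.8   9.7]
[-0.252  0.012 -0.007] [-0.0005  0.0028  0.0001]
[-0.324  0.011 -0.633] [-0.0005  0.0028  0.0001]
```

Firm stop reached. I'll back off and clear the view.

apply_moves([
  [[-0.1,0,0],[0,0,0]],
  [[-0.25,0,-0.1],[0,0,0]],
  [[-0.5,0,-0.5],[0,0,0]],
  [[-0.8,0,-0.8],[0,0,0]],
  [[-1,0.3,-0.9],[0,0,0]],
  [[-1,0.6,-0.9],[0,0,0]],
  [[-1,1,-0.9],[0,0,0]],
  [[-1,1,-0.9],[0,0,0]],
])

```text
time_s: 4.78
position: [0.3986, -0.4806, 0.2393]
eef_rot: [[0.998, -0.07, 0.001], [-0.07, -0.998, -0.002], [0.001, 0.002, -1.0]]
contact_force: [0.4, 0.6, 0.2]
width: 0.0004
grasp_force: 0.0
```

```bash
python3 - <<'E'
from h import *
a=robot.grab_frame("top")[116:220,362:472,::-1];b=robot.grab_frame("scene")[170:300,365:530,::-1]
a=cv2.resize(a,(423,400),interpolation=cv2.INTER_CUBIC);b=cv2.resize(b,None,fx=377/165,fy=377/165,interpolation=cv2.INTER_CUBIC)
c=np.zeros((400,800,3),np.uint8);c[:,:423]=a;c[:b.shape[0],423:423+b.shape[1]]=b
cv2.imwrite("pics/s2.png",c)
E
```

```text
(no output)
```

View pics/s2.png

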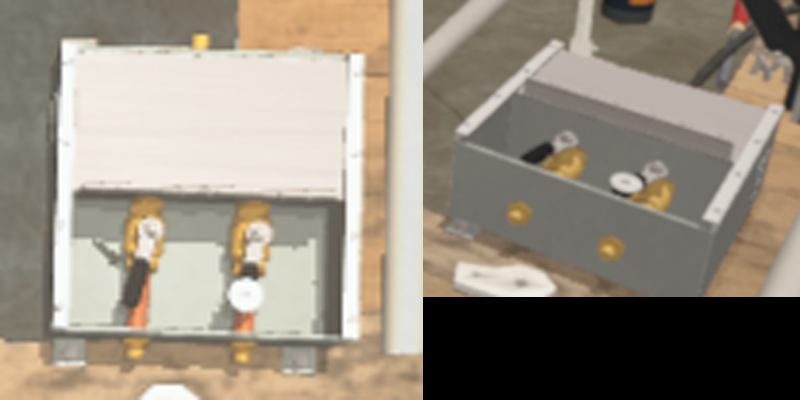

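The cover is fully back. The tag (crop 246,294) is on the right lever (stem at 259,233). The untagged lever is the left one (stem 151,229), with its grip at (134,283).

```bash
python3 - <<'E'
from h import *
f=400/104
for n,p,z in[("tag",(246,294),.076),("stemR",(259,233),.072),("stemL",(151,229),.072),("gripL",(134,283),.074),("liptop",(208,192),.103)]:
    print(n,w2b(px2w("top",((p[0]+.5)/f+361.5,(p[1]+.5)/f+115.5),z)).round(4))
g=423+0
for n,p,z in[("tag",(627,182),.076)]:
    k=377/165;print(n,w2b(px2w("scene",((p[0]-423+.5)/k+364.5,(p[1]+.5)/k+169.5),z)).round(4))
rows([(-.076,-.08,.2,0),(-.076,-.08,.13,0),(-.076,-.08,.082,0)])
E
```

```text
tag [-0.0721 -0.031 ]
stemR [-0.0264 -0.0402]
stemL [-0.0265  0.0388]
gripL [-0.0669  0.0503]
liptop [-0.0023  0.0034]
tag [-0.0737 -0.0309]
t 4.875 box [-0.1583 -0.1485] z 0.2394 F [0.4 0.7 0.2]
[ 0.548 -0.457  0.263] [-0.0002 -0.0002 -0.0004]
[ 0.547 -0.457  0.73 ] [-0.0002 -0.0002 -0.0004]
[ 0.547 -0.456  1.05 ] [-0.0002 -0.0002 -0.0004]
```

apply_moves([
  [[0.3,-0.25,0],[0,0,0]],
  [[0.55,-0.48,0.2],[0,0,0]],
  [[0.58,-0.48,0.5],[0,0,0]],
  [[0.58,-0.48,0.7],[0,0,0]],
  [[0.58,-0.48,0.85],[0,0,0]],
  [[0.58,-0.48,0.95],[0,0,0]],
  [[0.58,-0.48,1],[0,0,0]],
  [[0.58,-0.48,1],[0,0,0]],
])

```text
time_s: 5.88
position: [0.4911, -0.4102, 0.0901]
eef_rot: [[0.998, -0.066, 0.0], [-0.066, -0.998, -0.0], [0.0, 0.0, -1.0]]
contact_force: [0.8, 0.1, 0.4]
width: 0.0004
grasp_force: 0.0
```

```bash
python3 - <<'E'
from h import *
S=np.array([-.0265,-.0405]);T=[]
for th in np.linspace(0.1,1.57,12):
    s,c=np.sin(th),np.cos(th);d=.012+.011*s+.0145*c
    p=S+.043*np.array([-c,s])-d*np.array([s,c]);T.append((p[0],p[1],.083,0))
print(np.round(T,3)[:,:2].tolist());rows(T)
E
```

```text
[[-0.072, -0.064], [-0.075, -0.058], [-0.077, -0.053], [-0.079, -0.046], [-0.079, -0.039], [-0.078, -0.032], [-0.076, -0.025], [-0.073, -0.018], [-0.069, -0.012], [-0.063, -0.006], [-0.057, -0.001], [-0.05, 0.002]]
t 5.875 box [-0.0711 -0.076 ] z 0.0901 F [0.8 0.1 0.4]
[-0.006 -0.083  0.047] [ 0.     -0.0001  0.0001]
[-0.026 -0.117  0.047] [ 0.     -0.0001  0.0001]
[-0.041 -0.156  0.047] [ 0.     -0.0001  0.0001]
[-0.05  -0.199  0.047] [ 0.     -0.0001  0.0001]
[-0.053 -0.245  0.047] [ 0.     -0.0001  0.0001]
[-0.048 -0.292  0.047] [ 0.     -0.0001  0.0001]
[-0.035 -0.339  0.047] [ 0.     -0.0001  0.0001]
[-0.014 -0.385  0.047] [ 0.     -0.0001  0.0001]
[ 0.015 -0.428  0.047] [ 0.     -0.0001  0.0001]
[ 0.051 -0.466  0.047] [ 0.     -0.0001  0.0001]
[ 0.095 -0.499  0.047] [ 0.     -0.0001  0.0001]
[ 0.144 -0.523  0.047] [ 0.     -0.0001  0.0001]
```

apply_moves([
  [[-0.006,-0.05,0.045],[0,0,0]],
  [[-0.006,-0.083,0.045],[0,0,0]],
  [[-0.026,-0.117,0.045],[0,0,0]],
  [[-0.041,-0.156,0.045],[0,0,0]],
  [[-0.05,-0.2,0.045],[0,0,0]],
  [[-0.053,-0.245,0.045],[0,0,0]],
  [[-0.048,-0.292,0.045],[0,0,0]],
  [[-0.035,-0.339,0.045],[0,0,0]],
  [[-0.014,-0.385,0.045],[0,0,0]],
  [[-0.014,-0.385,0.045],[0,0,0]],
])

```text
time_s: 7.12
position: [0.4928, -0.3516, 0.0829]
eef_rot: [[0.998, -0.065, -0.001], [-0.065, -0.998, 0.001], [-0.001, -0.001, -1.0]]
contact_force: [-1.3, -0.3, 0.5]
width: 0.0002
grasp_force: 0.5
```

```bash
python3 - <<'E'
from h import *
rows([(-.069,-.012,.083,0),(-.063,-.006,.083,0),(-.057,-.001,.083,0),(-.05,.001,.083,0),(-.044,.001,.083,0)])
E
```

```text
t 7.125 box [-0.0732 -0.0174] z 0.0829 F [-1.3 -0.3  0.5]
[ 0.028 -0.036 -0.001] [-0.0003  0.0002  0.0003]
[ 0.068 -0.076 -0.001] [-0.0003  0.0002  0.0003]
[ 0.108 -0.109 -0.001] [-0.0003  0.0002  0.0003]
[ 0.155 -0.123 -0.001] [-0.0003  0.0002  0.0003]
[ 0.195 -0.123 -0.001] [-0.0003  0.0002  0.0003]
```

apply_moves([
  [[0.028,-0.036,0],[0,0,0]],
  [[0.068,-0.076,0],[0,0,0]],
  [[0.108,-0.109,0],[0,0,0]],
  [[0.14,-0.123,0],[0,0,0]],
  [[0.155,-0.123,0],[0,0,0]],
  [[0.17,-0.123,0],[0,0,0]],
  [[0.17,-0.123,0],[0,0,0]],
])

```text
time_s: 8.0
position: [0.5192, -0.3353, 0.0829]
eef_rot: [[0.998, -0.066, -0.001], [-0.066, -0.998, 0.001], [-0.001, -0.001, -1.0]]
contact_force: [-2.3, 2.3, 0.4]
width: -0.0004
grasp_force: 1.2
```

```bash
python3 - <<'E'
from h import *
rows([(-.044,.001,.083,0)])
E
```

```text
t 8.0 box [-0.0479  0.0006] z 0.0829 F [-2.3  2.3  0.4]
[ 0.026 -0.003 -0.001] [-0.0004  0.0002  0.    ]
```

apply_moves([
  [[0.013,0,0],[0,0,0]],
  [[0.026,0,0],[0,0,0]],
  [[0.026,0,0],[0,0,0]],
])

```text
time_s: 8.38
position: [0.522, -0.3358, 0.0828]
eef_rot: [[0.998, -0.066, -0.003], [-0.066, -0.998, 0.001], [-0.003, -0.001, -1.0]]
contact_force: [-6.7, 3.3, 1.5]
width: -0.0
grasp_force: 3.4
```

apply_moves([
  [[0.013,0,0],[0,0,0]],
  [[0.026,0,0],[0,0,0]],
  [[0.026,0,0],[0,0,0]],
])

```text
time_s: 8.75
position: [0.5229, -0.3358, 0.0825]
eef_rot: [[0.998, -0.065, -0.009], [-0.065, -0.998, 0.003], [-0.009, -0.002, -1.0]]
contact_force: [-16.0, 2.0, 5.9]
width: -0.0002
grasp_force: 8.3
```

The force has risen to 16 N with hardly any motion, so the lever is on its stop. Backing off to check.

apply_moves([
  [[-0.06,0,0],[0,0,0]],
  [[-0.15,0.02,0],[0,0,0]],
  [[-0.18,0.02,-0.2],[0,0,0]],
  [[-0.25,0.02,-0.6],[0,0,0]],
  [[-0.5,0.3,-0.95],[0,0,0]],
  [[-0.8,0.6,-1],[0,0,0]],
  [[-0.8,1,-1],[0,0,0]],
  [[-0.8,1,-1],[0,0,0]],
])

```text
time_s: 9.75
position: [0.3956, -0.4828, 0.2339]
eef_rot: [[0.998, -0.071, 0.002], [-0.071, -0.998, -0.004], [0.002, 0.004, -1.0]]
contact_force: [-0.7, 0.6, -0.5]
width: 0.0003
grasp_force: 0.0
```

```bash
python3 - <<'E'
from h import *
a=robot.grab_frame("top")[116:220,362:472,::-1];b=robot.grab_frame("scene")[170:300,365:530,::-1]
a=cv2.resize(a,(423,400),interpolation=cv2.INTER_CUBIC);b=cv2.resize(b,None,fx=377/165,fy=377/165,interpolation=cv2.INTER_CUBIC)
c=np.zeros((400,800,3),np.uint8);c[:,:423]=a;c[:b.shape[0],423:423+b.shape[1]]=b
cv2.imwrite("pics/s3.png",c)
rows([(.03,0,.2,0),(.03,0,.108,0)])
E
```

```text
t 9.85 box [-0.1606 -0.1515] z 0.233 F [ 0.6  1.1 -0.3]
[ 1.268 -1.013  0.22 ] [ 0.0001 -0.0002 -0.0008]
[ 1.268 -1.013  0.834] [ 0.0001 -0.0002 -0.0008]
```

View pics/s3.png

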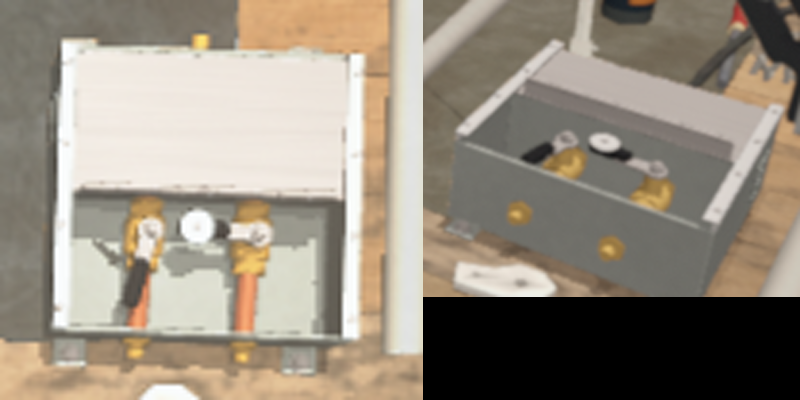

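The tagged lever now lies across its pipe (stem 259,233, tag 197,226). The untagged lever has not moved. Next I go behind the lip.

apply_moves([
  [[0.3,-0.25,0],[0,0,0]],
  [[0.6,-0.5,0],[0,0,0]],
  [[0.9,-0.75,0],[0,0,0]],
  [[1,-1,0],[0,0,0]],
  [[1,-1,0],[0,0,0]],
])

```text
time_s: 10.48
position: [0.559, -0.3334, 0.2331]
eef_rot: [[0.998, -0.06, 0.0], [-0.06, -0.998, 0.002], [0.0, -0.002, -1.0]]
contact_force: [-0.4, -1.0, -0.5]
width: -0.0002
grasp_force: 0.0
```

```bash
python3 - <<'E'
from h import *
rows([(.03,0,.2,0),(.03,0,.108,0)])
E
```

```text
t 10.475 box [-0.0084  0.0051] z 0.2331 F [-0.4 -1.  -0.5]
[0.256 0.036 0.22 ] [-0.0005 -0.      0.0021]
[0.255 0.037 0.834] [-0.0005 -0.      0.0021]
```

apply_moves([
  [[0.255,0.03,0.1],[0,0,0.002]],
  [[0.255,0.03,0.4],[0,0,0.002]],
  [[0.255,0.03,0.65],[0,0,0.002]],
  [[0.255,0.03,0.78],[0,0,0.002]],
  [[0.255,0.03,0.82],[0,0,0.002]],
  [[0.255,0.03,0.82],[0,0,0.002]],
  [[0.255,0.03,0.82],[0,0,0.002]],
])

```text
time_s: 11.35
position: [0.5955, -0.346, 0.1117]
eef_rot: [[0.997, -0.072, 0.002], [-0.072, -0.997, -0.002], [0.002, 0.001, -1.0]]
contact_force: [-0.0, 0.4, 0.5]
width: -0.0001
grasp_force: 0.0
```

```bash
python3 - <<'E'
from h import *
rows([(.03,0,.107,0),(-.083,0,.107,0),(-.09,0,.107,0)])
E
```

```text
t 11.35 box [ 0.0289 -0.0051] z 0.1117 F [-0.   0.4  0.5]
[ 0.007 -0.034  0.031] [ 0.0005 -0.0006 -0.002 ]
[-0.746 -0.029  0.03 ] [ 0.0005 -0.0006 -0.002 ]
[-0.793 -0.029  0.03 ] [ 0.0005 -0.0006 -0.002 ]
```

apply_moves([
  [[-0.06,-0.02,0.025],[0,0,0]],
  [[-0.12,-0.03,0.025],[0,0,0]],
  [[-0.2,-0.03,0.025],[0,0,0]],
  [[-0.3,-0.03,0.025],[0,0,0]],
  [[-0.4,-0.03,0.025],[0,0,0]],
  [[-0.5,-0.03,0.025],[0,0,0]],
  [[-0.6,-0.03,0.025],[0,0,0]],
  [[-0.66,-0.03,0.025],[0,0,0]],
  [[-0.7,-0.03,0.025],[0,0,0]],
  [[-0.73,-0.03,0.025],[0,0,0]],
  [[-0.73,-0.03,0.025],[0,0,0]],
])

```text
time_s: 12.72
position: [0.4855, -0.3326, 0.1063]
eef_rot: [[0.997, -0.072, -0.001], [-0.072, -0.997, 0.001], [-0.001, -0.001, -1.0]]
contact_force: [0.9, -0.5, 0.1]
width: -0.0003
grasp_force: 0.3
```

```bash
python3 - <<'E'
from h import *
rows([(-.083,0,.107,0),(-.09,0,.107,0)])
E
```

```text
t 12.725 box [-0.0818  0.001 ] z 0.1063 F [ 0.9 -0.5  0.1]
[-0.008  0.007 -0.004] [-0.0003  0.0003 -0.002 ]
[-0.055  0.007 -0.004] [-0.0003  0.0003 -0.002 ]
```

apply_moves([
  [[-0.015,0,0],[0,0,0]],
  [[-0.03,0,0],[0,0,0]],
  [[-0.03,0,0],[0,0,0]],
])

```text
time_s: 13.1
position: [0.4828, -0.3325, 0.1064]
eef_rot: [[0.997, -0.072, 0.003], [-0.072, -0.997, 0.0], [0.003, -0.0, -1.0]]
contact_force: [6.0, -0.4, -2.1]
width: -0.0
grasp_force: 3.3
```

apply_moves([
  [[-0.015,0,0],[0,0,0]],
  [[-0.03,0,0],[0,0,0]],
  [[-0.04,0,0],[0,0,0]],
  [[-0.04,0,0],[0,0,0]],
])

```text
time_s: 13.6
position: [0.4822, -0.3325, 0.1067]
eef_rot: [[0.997, -0.073, 0.013], [-0.073, -0.997, -0.002], [0.013, 0.001, -1.0]]
contact_force: [24.8, -0.0, -11.0]
width: -0.0
grasp_force: 12.6
```

Firm stop. Releasing and checking.

apply_moves([
  [[0.06,0,0],[0,0,0]],
  [[0.15,0,0],[0,0,0]],
  [[0.15,0,-0.15],[0,0,0]],
  [[0.15,0,-0.5],[0,0,0]],
  [[0.1,0,-0.9],[0,0,0]],
  [[-0.3,0.3,-0.95],[0,0,0]],
  [[-0.6,0.6,-0.95],[0,0,0]],
  [[-0.8,1,-0.95],[0,0,0]],
  [[-0.8,1,-0.95],[0,0,0]],
  [[-0.8,1,-0.95],[0,0,0]],
])

```text
time_s: 14.85
position: [0.3442, -0.4737, 0.2484]
eef_rot: [[0.997, -0.075, -0.001], [-0.075, -0.997, 0.001], [-0.001, -0.001, -1.0]]
contact_force: [1.0, -0.0, -0.7]
width: 0.0
grasp_force: 0.0
```

```bash
python3 - <<'E'
from h import *
a=robot.grab_frame("top")[116:240,262:472,::-1];b=robot.grab_frame("scene")[170:300,365:530,::-1]
a=cv2.resize(a,(423,250),interpolation=cv2.INTER_CUBIC);b=cv2.resize(b,None,fx=377/165,fy=377/165,interpolation=cv2.INTER_CUBIC)
c=np.zeros((300,800,3),np.uint8);c[:250,:423]=a;c[:b.shape[0],423:423+b.shape[1]]=b
cv2.imwrite("pics/s4.png",c)
rows([])
E
```

```text
t 14.95 box [-0.2121 -0.1473] z 0.2485 F [-0.1  0.4  0.1]
```

View pics/s4.png

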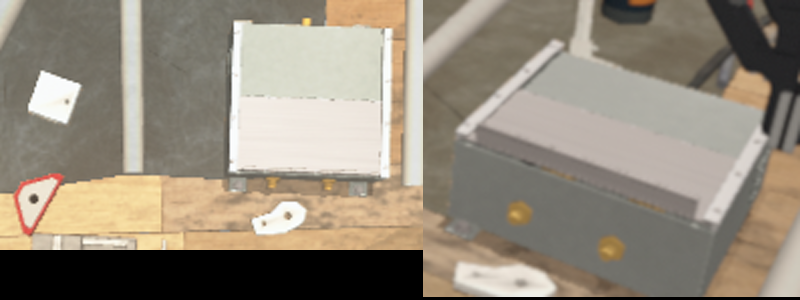

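The cover is fully forward again, with its lip over the front wall (crop row ≈172), and the loose things have not moved. Handing in.

```bash
python3 -c "
from rig import robot
print(robot.sign_off())"
```

```text
the job is handed in; nothing more can be done
None
```

I pushed the cover fully back, shut the tagged lever (the right-hand one) against its stop, and pushed the cover fully forward again; the untagged lever and loose things looked unmoved, and I handed in at about 15 s.

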